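# Clear the clamping jig and hold the frame corner pressed

## Task

A jar of orange paint was left in the clamping jig, between the sliding jaw and the wooden frame corner: lift it out and set it down upright (do not drop it) on the pink board, without disturbing the blue jar there or anything else on the table. Then push the jig's red upright handle towards the frame corner against its spring until the black pointers on the slide stand in the green part of the scale (never deep into the red), and keep it there: finish while still holding the handle so, because a colleague will now staple the corner.

Things in the scene. Friction and masses are not known exactly. Their poses are not given: they have to be found in the camera images.
- press: Fixed clamping jig: plywood base (x -170 to +130 mm, y +-80 mm, 20 mm thick), a pale wooden frame corner at its +x end, a blue sprung slide at its -x end. Origin at table height; its +x is the direction in which the handle is pushed, z up. The wooden rail's face is at x = +40 mm, its top 50 mm above the table (aluminium fence behind it: 58 mm).
- press_gap (a point): Centre of the floor (20 mm above the table) of the jig's gap where the jar stands, at x = +10 mm of the jig; same axes. At rest the gap is 60 mm long in x, between the black rubber jaw (110 mm wide, top 49 mm above the table) and the wooden rail; it is open upwards and to both sides (y).
- press_slide (a joint): Travel of the sprung slide (jaw, pointers and handle) along the jig's +x, in m: 0 at rest, end stop 0.082. Black pointers run along scales on the base: white below 0.060, green 0.060 to 0.072, red above. The rubber jaw meets the rail at 0.060 and yields without added resistance. The spring returns it when let go; it pushes back 4 N at rest plus 1.5 N per 10 mm (14 N in the green).
- handle_grip (a point): A good point to grip or push the jig's red handle: on its axis, 85 mm above the table; at rest at x = -95 mm, y = 0 of the jig; moves with the slide, axes parallel to the jig's. The handle is an upright round post 26 mm in diameter and 60 mm tall on the blue slide: its foot (the slide's top) is 45 mm above the table, its top 105 mm.
- orange_jar_center (a point): Centre (half-way up) of the orange paint jar: round, 40 mm in diameter, 64 mm tall, orange lid 38 mm across on the top 18 mm; about 0.12 kg (varies). It stands upright in the jig's gap, its underside 32 mm below this point. z of this point is the jar's axis.
- board: Pink board fixed flat on the table, 200 mm (its x) by 220 mm (its y), 3 mm thick. Origin at its centre on the underside. A blue jar stands on the far half (about 65 mm along its +x); the near half (negative x) is free.
- blue_jar_center (a point): Centre (half-way up) of the blue paint jar that stands on the pink board; same size as the orange one. Leave it alone.
- yellow_jar: Yellow paint jar, 40 mm across, 64 mm tall, on the table; origin under its centre. Leave alone.
- spray: Clear bottle, 60 mm across, 170 mm tall, at the far side; origin under its centre. Leave alone.
- mug: White mug, 80 mm across, 90 mm tall, at the far side; origin under its centre. Leave alone.
- brush: Paint brush lying at the table's side. Leave alone.
- knife: Painter's spatula lying at the table's side. Leave alone.
- eraser: White eraser 55 x 30 x 18 mm at the far side. Leave alone.

How it is judged (in metres and radians):
On the way, in this order (a step that is already met when the one before it is completed fails the run):
1. the orange jar stands upright on the pink board, let go (x of orange_jar_center in the frame of board between -0.09 and 0.09 m and y of orange_jar_center in the frame of board between -0.1 and 0.1 m and z of orange_jar_center in the frame of board between 0.028 and 0.04 m and angle between orange_jar_center's own z axis and vertical below 0.15 rad and linear speed of orange_jar below 0.03 m/s and contact force between the fingers and orange_jar below 0.1 N), for 0.3 s.
2. the robot holds the red handle with the pointer in the green (value of joint press_slide between 0.06 and 0.072 m and contact force between any of the fingers, the arm and press_slide above 4 N), for 0.5 s.
At the end, for the whole second after the job is handed in: The robot holds the red handle or its slide (over 4 N of contact), travel 60 to 72 mm (pointer in the green); the orange jar stands upright (0.15 rad), still and let go on the pink board, its centre at least 10 mm inside the edges; the blue jar is within 25 mm of its start (all of step 1 and all of step 2 and distance of blue_jar_center from where it was at the start of the episode below 0.025 m); the arm keeps its last pose, push and grip.
It fails at once if the slide is pushed deep into the red (beyond 78 mm) (value of joint press_slide above 0.078 m).
It fails at once if the orange jar is dropped (falls freely, faster than 0.4 m/s, clear of the surface) (contact force between the fingers and orange_jar below 0.05 N and linear speed of orange_jar above 0.4 m/s and height (world z) of orange_jar_center above 0.04 m).
It fails at once if a bystander is moved by more than 25 mm (distance of any of blue_jar_center, yellow_jar, spray, mug, brush, knife, eraser from where it was at the start of the episode above 0.025 m).
It also fails if it takes over 61 s, if anything falls off the work surface, if the arm or the gripper's body presses on something with over 40 N, if the wrist force passes 120 N, or if a joint passes its speed limit or range.

## Robot

A 6-joint arm with a two-finger parallel gripper is mounted at the origin on the work surface. World frame = base frame: x ahead of the robot, y to its left, z up, the work surface at z = 0. Lengths are in m, angles in degrees, forces in N, time in s.
With the tool pointing down it reaches from about 0.35 to 0.85 m from the base axis. Payload 8.1 kg.
Tool frame: the origin (TCP) lies at the very end of the fingers, on their centre line; the grasp point (between the pads) lies 19 mm behind it; z points along the fingers, y is the direction in which the jaws open and shut (so a half turn about z gives the same grasp; the last joint's range is limited). The gripper opens to 93 mm and grips with 3 to 60 N. Pads are 15 mm wide; open, the fingers measure 128 mm over their backs; the gripper's body (75 mm by 188 mm) begins 65 mm behind the grasp point.
Start: joints at [70.68, 7.471, 85.268, -0, 87.261, -4.893], TCP at [0.149, 0.581, 0.219] pointing down, gripper open.
Joint ranges: [-169.43, 169.43], [-51.17, 129.36], [1.28, 143.12], [-76.62, 256.62], [0, 156.53], [-152.29, 152.29]. Speed limits (degrees/s): [136.94, 136.94, 159.86, 180, 180, 180].

## Interface

Orientations are given as [roll, pitch, yaw] about the fixed x, y, z axes, in that order (R = Rz(yaw) Ry(pitch) Rx(roll)).
In Python, from station import monitor, cams, order gives the robot as it stands.
- The arm moves only by the tool drive_tool, never from a script. Its argument "plan" is a list of rows, each a list of 3 entries, a list of its own where there are three numbers: the shift along the tool's x, y, z in units of 30 mm (1.0 is 30 mm), then the turn, a rotation vector about the tool's x, y, z in units of 6 degrees (1.0 is 6 degrees), then the finger opening in mm, from 0 to 93. A call has 1 to 10 rows; each row shifts and turns the commanded pose from where the row before left it, along the tool's axes as they then stand; what a row does not reach is not made up. A row lasts 1/10 s, in which the tool goes at most 50 mm and 8.59 degrees, less where a joint would pass 70% of its speed; a pose out of reach is approached as far as the arm can. A call is refused whole if a number of a shift passes 1 or a number of a turn 1, either way. A call with a gripper value outside its range is refused whole. The fingers move at their own pace and stop on an object; "force" is the grip in N (left out, the last holds). Time passes only in rows, so rows that do not move let the fingers close. It gives the time, the measured TCP pose, the force and the opening at its end, in the units of the state.
- monitor.read_state(): the state, without advancing time (a new reading comes with each control period).
- cams.camera(name): name is "scene" or "top" or "wrist"; returns (picture, depth): 420x560x3 uint8, blue, green, red; 420x560 float32, m along the optical axis (not along the pixel's ray), 0 where there is no reading.
- cams.get_calibration(name): a dict with "intrinsics" (3x3 intrinsics, pixels), "world_to_cam" (4x4, takes a point from world to camera coordinates). Camera axes: x right, y down, z forward; pixel columns grow to the right and rows downward; lengths in m; the calibration is good to about 2 mm. A picture is of the moment at which its call begins: read the wrist's pose just before it. get_calibration takes no time and is no camera call; for the wrist camera it gives the pose at the moment of the call.
- order.close_job(): hands the job in, once; it reports no verdict.
The state is a dict: "clock": time; "qpos": joint angles; "joint_velocities": joint speeds; "effort": joint torques, N m; "position": TCP position; "orientation": TCP orientation; "contact_force": force on the tool from outside, world axes, zero at the start; "moment": the same for the moment, N m; "width": finger opening in m.
Only numpy, scipy, OpenCV 4.12 (cv2) and the standard library are available. Lean on these libraries where they do the work, as an engineer would, in place of code of your own. Each camera call takes 0.05 s, during which the arm holds its last target. There are 200 camera calls.

## Working session

There is one attempt and no reset: what is moved stays moved. The work goes in short steps, Python scripts to look and compute and a tool call to move; the robot and the scene stay as the last step left them, time stands still between calls to the robot, and variables do not carry over. Pictures are saved under pics/ and viewed, about 8 in all and at most 12, crops included, and the job is handed in when it is done.

Besides the shell and the picture viewer there is one more tool, called after "Emit:" as a command line: name --argument value ..., lists and objects as JSON in quotes. drive_tool: Moves the arm, as the interface text tells. Its arguments: {"type":"object","properties":{"plan":{"type":"array"},"force":{"type":"number"}},"required":["plan"]}

```bash
ls; mkdir -p pics
cat > h.py <<'E'
import numpy as np, cv2
from station import monitor, cams, order
def grab(n,f=None):
    p,d=cams.camera(n)
    if f: cv2.imwrite('pics/'+f,p)
    c=cams.get_calibration(n)
    return p,d,np.array(c['intrinsics']),np.array(c['world_to_cam'])
def ray(u,v,K,T,z):
    "pixel -> world point on plane z"
    R,t=T[:3,:3],T[:3,3]
    o=-R.T@t; d=R.T@np.linalg.inv(K)@np.array([u,v,1.])
    return o+d*(z-o[2])/d[2]
def cloud(d,K,T):
    v,u=np.indices(d.shape); P=np.stack([(u-K[0,2])/K[0,0]*d,(v-K[1,2])/K[1,1]*d,d],-1)
    return (P-T[:3,3])@T[:3,:3]
E
python3 - <<'E'
from h import *
grab('top','top.png');grab('scene','scene.png')
print(monitor.read_state())
E
```

```text
pics
{'clock': 0.1, 'qpos': array([ 7.06798441e+01,  7.51137736e+00,  8.53220879e+01,  3.34278437e-04,
        8.72626808e+01, -4.89518879e+00]), 'joint_velocities': array([-0.05825248, -0.01058951, -0.13472203, -0.02597898, -0.00874599,
        0.05872091]), 'effort': array([ 5.25928135e-04, -5.61341071e+01, -4.93096948e+01,  7.69039197e-02,
        2.92357762e-02, -1.00959860e-04]), 'position': array([0.14929411, 0.58059801, 0.21769526]), 'orientation': array([-1.79904233e+02, -8.53710923e-03,  1.65575010e+02]), 'contact_force': array([ 0.30318594,  0.63907771, -0.13604482]), 'moment': array([ 0.04263775, -0.01647943,  0.02515441]), 'width': 0.09272453700538756}
```

View pics/top.png

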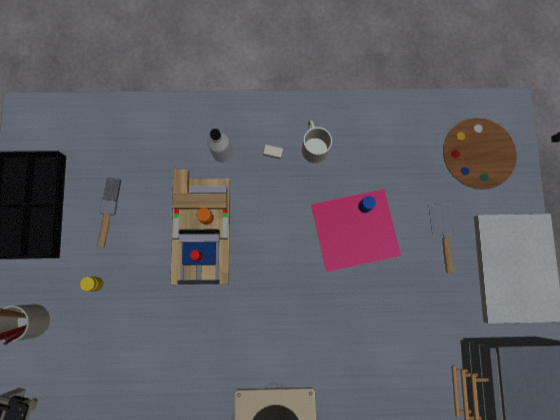

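View pics/scene.png

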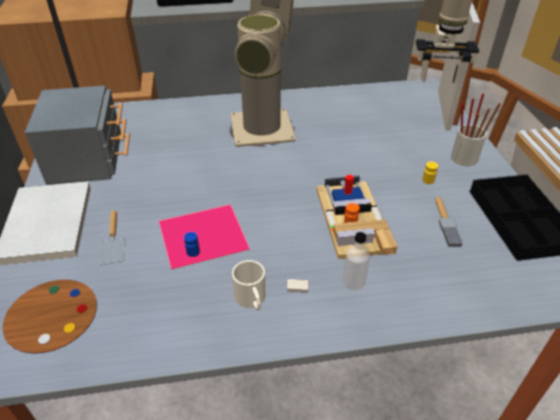

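The top view shows the jig with the orange jar at (205,215), the red handle at (195,255), the pink board around (355,230) and the blue jar at (368,204). In the scene view the same items are at (352,213), (349,185), (203,236) and (191,244). Next I measure them.

Run:
```python
from h import *
p,d,K,T=grab('top')
print('cam',-T[:3,:3].T@T[:3,3],'f',K[0,0])
hsv=cv2.cvtColor(p,cv2.COLOR_BGR2HSV);H,S,V=cv2.split(hsv)
C=cloud(d,K,T)
def cc(m,name,z,roi):
    m=m.astype(np.uint8); k=np.zeros_like(m); x0,y0,x1,y1=roi; k[y0:y1,x0:x1]=1; m=m*k
    n,l,s,c=cv2.connectedComponentsWithStats(m); i=1+np.argmax(s[1:,4])
    q=C[l==i]; print(name,s[i],c[i].round(1),'ray',ray(*c[i],K,T,z).round(4),'depth med',np.median(q,0).round(4),'zmax',np.percentile(q[:,2],90).round(3))
    return l==i
m=cc((H>160)&(H<175)&(S>150),'board',.003,(300,180,410,280))
r=cv2.minAreaRect(np.argwhere(cv2.morphologyEx((m).astype(np.uint8),cv2.MORPH_CLOSE,np.ones((25,25))))[:,::-1].astype(np.float32))
b=cv2.boxPoints(r); print([ray(*q,K,T,.003).round(3)[:2] for q in b], 'c',ray(*r[0],K,T,.003).round(4))
cc((H>5)&(H<14)&(S>220)&(V>120),'orange',.084,(190,200,220,228))
cc(((H<5)|(H>172))&(S>180)&(V>80),'handle',.105,(185,243,207,265))
cc((H>100)&(H<125)&(S>150),'blue',.067,(355,190,380,215))
# jig axis from black jaw & pale plywood depth edges
reg=np.zeros(H.shape,bool); reg[165:290,165:235]=1
q=C[reg&(abs(C[...,2]-.02)<.006)]; print(len(q))
rr=cv2.minAreaRect(q[:,:2].astype(np.float32)); print('base',rr)
for lo,hi in((.044,.054),(.055,.062)):
    q=C[reg&(C[...,2]>lo)&(C[...,2]<hi)]; print(lo,len(q),cv2.minAreaRect(q[:,:2].astype(np.float32)))
pp=cv2.resize(p[160:295,160:240],None,fx=4,fy=4,interpolation=cv2.INTER_CUBIC); cv2.imwrite('pics/jig.png',pp)
```

```text
cam [ 0.37713606 -0.00345572  1.27445668] f 447.185802388891
board [ 312  190   89   81 4896] [354.6 231.1] ray [ 0.5315 -0.2362  0.003 ] depth med [ 0.5303 -0.2327  0.0024] zmax 0.006
[array([ 0.612, -0.113]), array([ 0.656, -0.333]), array([ 0.461, -0.363]), array([ 0.419, -0.148])] c [ 0.5359 -0.2391  0.003 ]
orange [201 217   1   1   1] [201. 217.] ray [0.5665 0.1908 0.084 ] depth med [0.5664 0.1906 0.0852] zmax 0.085
handle [190 250  12  10  88] [195.4 255.1] ray [0.4632 0.2007 0.105 ] depth med [0.4635 0.201  0.1034] zmax 0.107
blue [359 197  16  15 170] [366.9 203.8] ray [ 0.5989 -0.2618  0.067 ] depth med [ 0.5996 -0.262   0.0652] zmax 0.068
2687
base ((0.5386500954627991, 0.20340371131896973), (0.1612224131822586, 0.2990906536579132), 89.30693817138672)
0.044 2066 ((0.5480930805206299, 0.20327995717525482), (0.15051212906837463, 0.318180650472641), 89.4300537109375)
0.055 246 ((0.5679479837417603, 0.22152113914489746), (0.14742693305015564, 0.21356073021888733), 76.95648193359375)
```

View pics/jig.png

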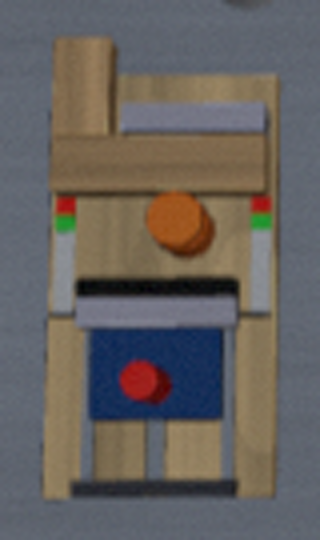

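The crop shows the jar lid centre at about (177,222) in the crop, touching neither side of the gap. The jig is square to the world axes, with yaw about -0.7°. I'll square the tool to it and move over, then check from close by.

Emit:
drive_tool --plan '[[[0,0,0],[0,0,-0.8],93],[[0,0,0],[0,0,-0.8],93],[[0,0,0],[0,0,-0.8],93],[[-1,-0.9,0],[0,0,0],93],[[-1,-0.9,0],[0,0,0],93],[[-1,-0.9,0],[0,0,0],93],[[-1,-0.9,0],[0,0,0],93],[[-1,-0.9,0],[0,0,0],93],[[-1,-0.9,0],[0,0,0],93],[[-1,-0.9,0],[0,0,0],93]]'

```text
clock: 1.15
position: [0.3602, 0.3906, 0.2184]
orientation: [-180.0, -0.0, 180.0]
contact_force: [0.6, 0.5, -1.0]
width: 0.0928
```

Emit:
drive_tool --plan '[[[-1,-0.9,0],[0,0,0],93],[[-1,-0.9,0],[0,0,0],93],[[-1,-0.9,0],[0,0,0],93],[[-1,-0.9,0],[0,0,0],93],[[-1,-0.9,0],[0,0,0],93],[[0,0,0],[0,0,0],93],[[0,0,0],[0,0,0],93]]'

```text
clock: 1.85
position: [0.5095, 0.2562, 0.2181]
orientation: [-180.0, -0.1, 179.8]
contact_force: [0.4, 0.5, -0.1]
width: 0.0926
```

Run:
```python
from h import *
s=monitor.read_state();print(s['clock'],s['position'],s['orientation'],s['contact_force'])
p,d,K,T=grab('wrist','w1.png')
hsv=cv2.cvtColor(p,cv2.COLOR_BGR2HSV);H,S,V=cv2.split(hsv)
C=cloud(d,K,T)
m=((H>4)&(H<16)&(S>200)&(C[...,2]>.076)&(C[...,2]<.09)).astype(np.uint8)
n,l,st,c=cv2.connectedComponentsWithStats(m);i=1+np.argmax(st[1:,4]);print(st[i],c[i],ray(*c[i],K,T,.084),np.median(C[l==i],0))
```

```text
1.85 [0.50946463 0.256202   0.21807808] [-1.79993154e+02 -6.61937308e-02  1.79848969e+02] [ 0.40828714  0.51604931 -0.14208952]Traceback (most recent call last):
  File "<stdin>", line 7, in <module>
    return _wrapfunc(a, 'argmax', axis=axis, out=out, **kwds)
    return bound(*args, **kwds)
ValueError: attempt to get argmax of an empty sequence
```

View pics/w1.png

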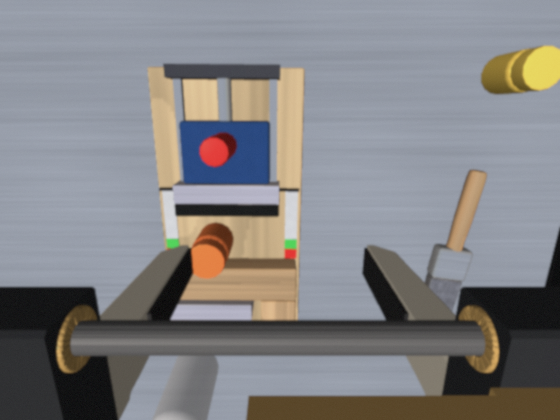

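The wrist view shows the lid at about (208,261), the handle top at (214,152), the rail at about row 265 and the jaw at row 210.

```bash
cat > w.py <<'E'
from h import *
s=monitor.read_state();print(s['clock'],s['position'],s['orientation'])
p,d,K,T=grab('wrist')
H,S,V=cv2.split(cv2.cvtColor(p,cv2.COLOR_BGR2HSV))
def top(m,z,name):
    m=m.astype(np.uint8)
    n,l,st,c=cv2.connectedComponentsWithStats(m)
    if n<2: print(name,'none');return
    i=1+np.argmax(st[1:,4]); (u,v),_,_=cv2.fitEllipse(max(cv2.findContours((l==i).astype(np.uint8),0,2)[0],key=len))
    print(name,st[i],(u,v),ray(u,v,K,T,z).round(4))
C=cloud(d,K,T)
red=(H<4)|(H>174)
top((H>4)&(H<17)&(S>205)&(abs(C[...,2]-.084)<.004),.084,'lid')
top(red&(S>180)&(abs(C[...,2]-.105)<.006),.105,'handle')
E
python3 w.py
python3 - <<'E'
from h import *
p=cv2.imread('pics/w1.png');h=cv2.cvtColor(p,cv2.COLOR_BGR2HSV);_,_,K,T=grab('wrist');print(h[261,208],h[235,216],h[152,214])
d=cams.camera('wrist')[1];C=cloud(d,K,T);print(C[261,208],C[152,214],C[220,240],C[285,250])
print('lid eye',ray(208,261,K,T,.084),'handle eye',ray(214,152,K,T,.105))
E
```

```text
1.9 [0.50890651 0.2569698  0.21822955] [ 1.79996697e+02 -5.98230048e-02  1.79932022e+02]
lid none
handle [200 137  30  29 568] (215.31614685058594, 152.11302185058594) [0.464  0.2055 0.105 ]
[ 11 179 228] [ 10 187 105] [  1 188 227]
[0.57330919 0.18916494 0.08450755] [0.46379351 0.20484335 0.10581513] [0.55250185 0.21442842 0.02064246] [0.61868398 0.22686951 0.05150474]
lid eye [0.57355516 0.18904907 0.084     ] handle eye [0.46389834 0.2046889  0.105     ]
```

Emit:
drive_tool --plan '[[[-0.7,-0.8,0.5],[0,0,0],93],[[-0.7,-0.8,0.8],[0,0,0],93],[[-0.7,-0.7,0.8],[0,0,0],93],[[0,0,0.6],[0,0,0],93],[[0,0,0],[0,0,0],93],[[0,0,0],[0,0,0],93]]'

```text
clock: 2.65
position: [0.5716, 0.1888, 0.1379]
orientation: [180.0, -0.0, -180.0]
contact_force: [0.0, -0.2, 0.8]
width: 0.0929
```

```bash
sed -i 's/S>205/S>150/' w.py; python3 w.py; python3 -c "
from h import *
grab('wrist','w2.png')"
```

```text
2.65 [0.57157821 0.18883717 0.13786653] [ 1.79995356e+02 -4.11577120e-02 -1.79953709e+02]
lid [ 246  204   52   51 2067] (271.8458251953125, 229.25013732910156) [0.5743 0.1849 0.084 ]
handle [ 282   34   43   49 1533] (304.3057861328125, 58.090545654296875) [0.466  0.2035 0.105 ]
```

View pics/w2.png

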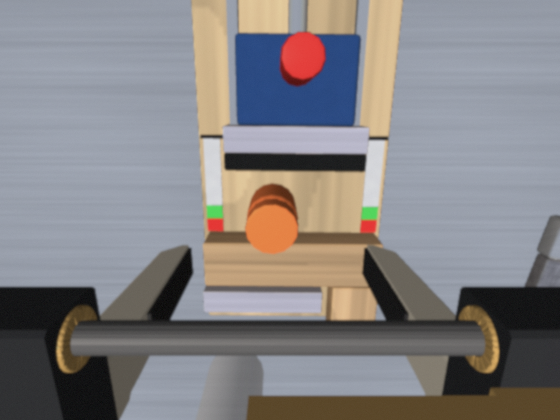

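The lid is at (272,229), almost centred between the fingers. I'll descend and grip.

Emit:
drive_tool --plan '[[[-0.07,-0.12,0.5],[0,0,0],93],[[0,0,0.8],[0,0,0],93],[[0,0,0.8],[0,0,0],93],[[0,0,0.8],[0,0,0],93],[[0,0,0.5],[0,0,0],93],[[0,0,0],[0,0,0],93]]' --force 15

```text
clock: 3.35
position: [0.5723, 0.1839, 0.0328]
orientation: [-179.9, -0.3, 180.0]
contact_force: [0.6, -0.5, -0.1]
width: 0.0926
```

Emit:
drive_tool --plan '[[[0,0,0],[0,0,0],50],[[0,0,0],[0,0,0],46],[[0,0,0],[0,0,0],42],[[0,0,0],[0,0,0],38],[[0,0,0],[0,0,0],34],[[0,0,0],[0,0,0],30],[[0,0,0],[0,0,0],30],[[0,0,0],[0,0,0],30],[[0,0,0],[0,0,0],30]]'

```text
clock: 4.25
position: [0.5744, 0.1843, 0.0357]
orientation: [180.0, -0.0, 180.0]
contact_force: [0.2, 0.2, 0.7]
width: 0.0393
```

Emit:
drive_tool --plan '[[[0,0,-0.2],[0,0,0],30],[[0,0,-0.4],[0,0,0],30],[[0,0,-0.6],[0,0,0],30],[[0,0,-0.7],[0,0,0],30],[[0,0,-0.7],[0,0,0],30],[[0,0,-0.7],[0,0,0],30],[[0,0,-0.7],[0,0,0],30],[[0,0,-0.4],[0,0,0],30],[[0,0,0],[0,0,0],30]]' --force 20

```text
clock: 5.15
position: [0.5759, 0.1846, 0.1707]
orientation: [179.9, 0.3, 180.0]
contact_force: [0.4, -0.0, -1.2]
width: 0.0393
```

Emit:
drive_tool --plan '[[[0.1,-0.4,0],[0,0,0],30],[[0.15,-0.7,0],[0,0,0],30],[[0.15,-0.8,0],[0,0,0],30],[[0.15,-0.8,0],[0,0,0],30],[[0.15,-0.8,0],[0,0,0],30],[[0.15,-0.8,0],[0,0,0],30],[[0.15,-0.8,0],[0,0,0],30],[[0.15,-0.8,0],[0,0,0],30],[[0.15,-0.8,0],[0,0,0],30],[[0.15,-0.8,0],[0,0,0],30]]'

```text
clock: 6.15
position: [0.5289, -0.0421, 0.1657]
orientation: [180.0, -0.2, 180.0]
contact_force: [0.7, -0.1, -1.4]
width: 0.0397
```

Emit:
drive_tool --plan '[[[0.15,-0.8,0],[0,0,0],30],[[0.15,-0.8,0],[0,0,0],30],[[0.15,-0.8,0],[0,0,0],30],[[0.15,-0.8,0],[0,0,0],30],[[0.15,-0.8,0],[0,0,0],30],[[0.15,-0.8,0],[0,0,0],30],[[0.15,-0.8,0],[0,0,0],30],[[0.15,-0.5,0],[0,0,0],30],[[0.1,-0.3,0],[0,0,0],30],[[0,0,0],[0,0,0],30]]'

```text
clock: 7.15
position: [0.4908, -0.2333, 0.1669]
orientation: [180.0, -0.1, 179.9]
contact_force: [0.0, 0.3, -1.5]
width: 0.0395
```

Run:
```python
from h import *
s=monitor.read_state();print(s['clock'],s['position'],s['orientation'],s['contact_force'],s['width'])
p,d,K,T=grab('wrist','w3.png')
H,S,V=cv2.split(cv2.cvtColor(p,cv2.COLOR_BGR2HSV))
C=cloud(d,K,T)
b=(H>160)&(H<176)&(S>130)&(abs(C[...,2])<.012);print('board extent',C[b].min(0),C[b].max(0))
q=C[(H>100)&(H<125)&(S>150)&(abs(C[...,2]-.067)<.005)];print('blue',len(q),q.mean(0) if len(q) else '')
```

```text
7.15 [ 0.4907638  -0.23330775  0.16691118] [ 1.79967369e+02 -6.58417247e-02  1.79889459e+02] [ 0.04400899  0.3200051  -1.45739005] 0.03950425556592447
board extent [ 4.19006901e-01 -3.64414174e-01  1.05220259e-04] [ 0.60144633 -0.11555223  0.00673763]
blue 0
```

View pics/w3.png

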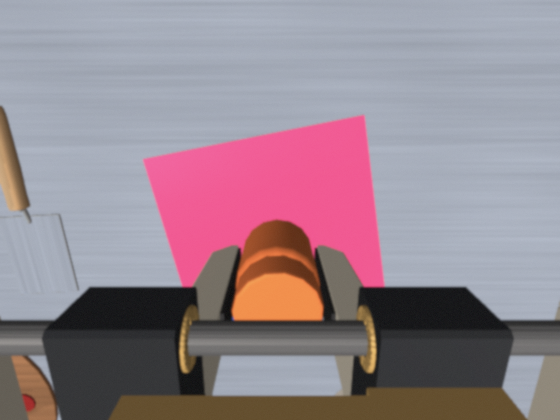

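The jar hangs upright in the fingers at (278,270), over the free near half of the board. I'll lower it.

Emit:
drive_tool --plan '[[[0,0,0.4],[0,0,0],30],[[0,0,0.7],[0,0,0],30],[[0,0,0.8],[0,0,0],30],[[0,0,0.8],[0,0,0],30],[[0,0,0.8],[0,0,0],30],[[0,0,0.6],[0,0,0],30],[[0,0,0.4],[0,0,0],30],[[0,0,0.2],[0,0,0],30],[[0,0,0],[0,0,0],30],[[0,0,0],[0,0,0],30]]'

```text
clock: 8.2
position: [0.4923, -0.2328, 0.0274]
orientation: [-180.0, 0.1, 180.0]
contact_force: [-1.0, -0.2, 0.1]
width: 0.0396
```

Emit:
drive_tool --plan '[[[0,0,0.05],[0,0,0],30],[[0,0,0],[0,0,0],30]]'

```text
clock: 8.4
position: [0.4923, -0.233, 0.0259]
orientation: [-180.0, 0.1, 180.0]
contact_force: [0.1, -0.4, -1.8]
width: 0.0398
```

Emit:
drive_tool --plan '[[[0,0,0.1],[0,0,0],30],[[0,0,0.06],[0,0,0],30],[[0,0,0],[0,0,0],30]]'

```text
clock: 8.7
position: [0.4914, -0.2325, 0.0199]
orientation: [180.0, -0.0, 180.0]
contact_force: [0.2, 0.7, -2.0]
width: 0.0391
```

Emit:
drive_tool --plan '[[[0,0,0.04],[0,0,0],30],[[0,0,0],[0,0,0],30]]'

```text
clock: 8.9
position: [0.4916, -0.2326, 0.019]
orientation: [180.0, -0.0, 180.0]
contact_force: [0.8, 0.1, -1.0]
width: 0.0396
```

Emit:
drive_tool --plan '[[[0,0,0.05],[0,0,0],30],[[0,0,0],[0,0,0],30]]'

```text
clock: 9.1
position: [0.4919, -0.2327, 0.0186]
orientation: [-180.0, 0.0, 180.0]
contact_force: [-4.1, 2.1, 8.8]
width: 0.0399
```

Emit:
drive_tool --plan '[[[0,0,0.04],[0,0,0],30],[[0,0,0],[0,0,0],30]]'

```text
clock: 9.3
position: [0.4921, -0.2328, 0.0185]
orientation: [-180.0, 0.0, 180.0]
contact_force: [-9.1, 5.0, 18.7]
width: 0.0396
```

Contact: the jar is standing. I'll back off the pressure a little and open slowly.

Emit:
drive_tool --plan '[[[0,0,-0.05],[0,0,0],30],[[0,0,0],[0,0,0],30],[[0,0,0],[0,0,0],45],[[0,0,0],[0,0,0],50],[[0,0,0],[0,0,0],60],[[0,0,0],[0,0,0],75],[[0,0,0],[0,0,0],85],[[0,0,0],[0,0,0],85],[[0,0,0],[0,0,0],85]]'

```text
clock: 10.2
position: [0.4917, -0.2327, 0.0179]
orientation: [-180.0, 0.0, 180.0]
contact_force: [-0.5, 0.0, -0.2]
width: 0.0832
```

Emit:
drive_tool --plan '[[[0,0,-0.3],[0,0,0],85],[[0,0,-0.6],[0,0,0],85],[[0,0,-0.8],[0,0,0],85],[[0,0,-0.8],[0,0,0],85],[[0,0,-0.8],[0,0,0],85],[[0,0,-0.8],[0,0,0],85],[[0,0,-0.8],[0,0,0],85],[[0,0,-0.4],[0,0,0],85]]'

```text
clock: 11.0
position: [0.4928, -0.2333, 0.1803]
orientation: [-179.9, 0.2, 180.0]
contact_force: [1.2, -0.2, 0.5]
width: 0.0846
```

```bash
python3 w.py
python3 - <<'E'
from h import *
a,*_=grab('wrist');b,*_=grab('scene')
cv2.imwrite('pics/c4.png',np.hstack([cv2.resize(a,(400,300)),cv2.resize(b[160:310,100:300],(400,300))]))
E
```

```text
11.0 [ 0.49278418 -0.23330867  0.18033325] [-179.87781998    0.20299892  179.97443551]
lid none
handle none
```

View pics/c4.png

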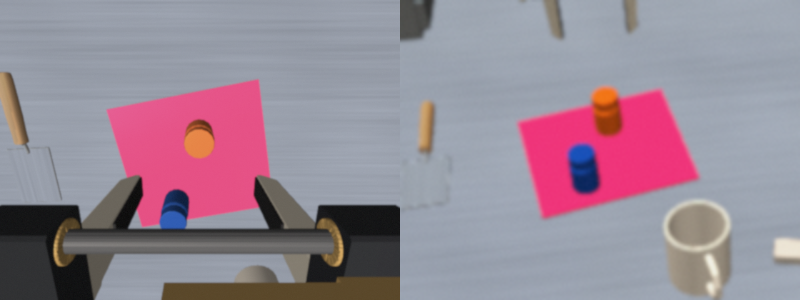

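The orange jar stands upright on the board, at (199,140) in the left half and (606,110) in the right half, and the blue jar hasn't moved. Next I turn 90° so the fingers straddle the handle along the push direction.

Emit:
drive_tool --plan '[[[0,0,0],[0,0,1],85],[[0,0,0],[0,0,1],85],[[0,0,0],[0,0,1],85],[[0,0,0],[0,0,1],85],[[0,0,0],[0,0,1],85],[[0,0,0],[0,0,1],85],[[0,0,0],[0,0,1],85],[[0,0,0],[0,0,1],85],[[0,0,0],[0,0,1],85],[[0,0,0],[0,0,1],85]]'

```text
clock: 12.15
position: [0.4907, -0.2321, 0.1747]
orientation: [-179.9, -0.2, 119.7]
contact_force: [-0.2, -0.4, -1.0]
width: 0.085
```

Emit:
drive_tool --plan '[[[0,0,0],[0,0,1],85],[[0,0,0],[0,0,1],85],[[0,0,0],[0,0,1],85],[[0,0,0],[0,0,1],85],[[0,0,0],[0,0,1],85],[[0.4,0,0],[0,0,0],85],[[0.8,0,0],[0,0,0],85],[[0.9,0,0],[0,0,0],85],[[0.9,0,0],[0,0,0],85],[[0.9,0,0],[0,0,0],85]]'

```text
clock: 13.15
position: [0.4908, -0.1137, 0.1756]
orientation: [-179.9, -0.1, 90.2]
contact_force: [0.2, 0.6, 1.2]
width: 0.0853
```

Emit:
drive_tool --plan '[[[0.9,-0.1,0],[0,0,0],85],[[0.9,-0.1,0],[0,0,0],85],[[0.9,-0.1,0],[0,0,0],85],[[0.9,-0.1,0],[0,0,0],85],[[0.9,-0.1,0],[0,0,0],85],[[0.9,-0.1,0],[0,0,0],85],[[0.9,-0.1,0],[0,0,0],85],[[0.9,-0.1,0],[0,0,0],85],[[0.6,-0.1,0],[0,0,0],85],[[0,0,0],[0,0,0],85]]'

```text
clock: 14.15
position: [0.4633, 0.1207, 0.1757]
orientation: [-179.9, -0.0, 90.3]
contact_force: [0.1, -1.1, -1.4]
width: 0.0849
```

```bash
python3 w.py
```

```text
14.15 [0.46333496 0.12066815 0.17572699] [-1.79880744e+02 -2.94275583e-02  9.03149314e+01]
lid none
handle [264  85  35  36 910] (280.92327880859375, 102.1148452758789) [0.4652 0.2023 0.105 ]
```

Emit:
drive_tool --plan '[[[0.8,0.05,0],[0,0,0],85],[[0.9,0,0],[0,0,0],85],[[0.7,0,0],[0,0,0],85],[[0.34,0,0],[0,0,0],85],[[0,0,0],[0,0,0],85],[[0,0,0.5],[0,0,0],85],[[0,0,0.7],[0,0,0],85],[[0,0,0.7],[0,0,0],85],[[0,0,0],[0,0,0],85]]'

```text
clock: 15.1
position: [0.4637, 0.1985, 0.1155]
orientation: [-179.6, 0.1, 89.9]
contact_force: [-0.4, 0.5, -0.1]
width: 0.0853
```

```bash
python3 w.py
```

```text
15.1 [0.46369642 0.19845461 0.1155124 ] [-1.79626767e+02  1.41046304e-01  8.99220378e+01]
lid none
handle [260 220  41  40 773] (280.72027587890625, 239.08499145507812) [0.4662 0.2061 0.105 ]
```

Emit:
drive_tool --plan '[[[0.15,0.05,0.4],[0,0,0],85],[[0,0,0.6],[0,0,0],85],[[0,0,0.5],[0,0,0],85],[[0,0,0.15],[0,0,0],85],[[0,0,0],[0,0,0],85]]'

```text
clock: 15.65
position: [0.4674, 0.2049, 0.0696]
orientation: [-179.9, 0.0, 90.0]
contact_force: [-0.2, 0.3, 0.4]
width: 0.0851
```

Emit:
drive_tool --plan '[[[0,0,0],[0,0,0],40],[[0,0,0],[0,0,0],30],[[0,0,0],[0,0,0],20],[[0,0,0],[0,0,0],15],[[0,0,0],[0,0,0],15],[[0,0,0],[0,0,0],15],[[0,0,0],[0,0,0],15],[[0,0,0],[0,0,0],15]]' --force 30

```text
clock: 16.45
position: [0.4673, 0.205, 0.0703]
orientation: [-179.9, 0.0, 90.0]
contact_force: [-2.5, -0.3, 2.7]
width: 0.0256
```

Handle gripped. I push part way, then check.

Emit:
drive_tool --plan '[[[0,0.2,0],[0,0,0],15],[[0,0.3,0],[0,0,0],15],[[0,0.3,0],[0,0,0],15],[[0,0.3,0],[0,0,0],15],[[0,0.3,0],[0,0,0],15],[[0,0.3,0],[0,0,0],15],[[0,0,0],[0,0,0],15],[[0,0,0],[0,0,0],15]]'

```text
clock: 17.25
position: [0.5172, 0.2046, 0.0703]
orientation: [-179.8, 0.1, 90.0]
contact_force: [-11.8, -2.3, 9.8]
width: 0.0255
```

Run:
```python
from h import *
a,*_=grab('wrist');b,*_=grab('top')
cv2.imwrite('pics/c5.png',np.hstack([cv2.resize(a,(400,300)),cv2.resize(b[170:275,165:240],(300,420),interpolation=cv2.INTER_CUBIC)[:300]]))
```

```text
(no output)
```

View pics/c5.png

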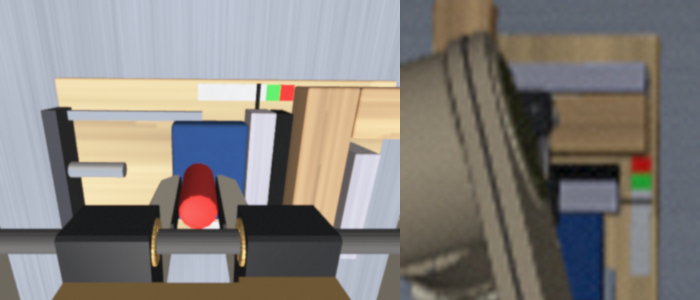

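The pointer is at (259,95) in the left half, with green from 266 to 280, so it stands about 6 mm short. That agrees with the pose estimate of about 53 mm travel. It needs 12–13 mm more.

Emit:
drive_tool --plan '[[[0,0.15,0],[0,0,0],15],[[0,0.15,0],[0,0,0],15],[[0,0.12,0],[0,0,0],15],[[0,0,0],[0,0,0],15],[[0,0,0],[0,0,0],15],[[0,0,0],[0,0,0],15]]'

```text
clock: 17.95
position: [0.5292, 0.2045, 0.0703]
orientation: [-179.7, 0.1, 90.0]
contact_force: [-13.2, -3.0, 11.5]
width: 0.0254
```

Run:
```python
from h import *
a,d,K,T=grab('wrist')
H,S,V=cv2.split(cv2.cvtColor(a,cv2.COLOR_BGR2HSV))
r=slice(118,142)
g=(H[r]>50)&(H[r]<75)&(S[r]>120); R=((H[r]<6)|(H[r]>174))&(S[r]>150); k=V[r]<40
for n,m in(('green',g),('red',R),('black',k)): 
    c=np.where(m[:,330:440].sum(0)>6)[0]+330; print(n,c.min() if len(c) else None,c.max() if len(c) else None)
b,*_=grab('top')
cv2.imwrite('pics/c6.png',np.hstack([cv2.resize(a[90:270,240:480],(400,300),interpolation=cv2.INTER_CUBIC),cv2.resize(b[170:275,165:240],(300,420),interpolation=cv2.INTER_CUBIC)[:300]]))
```

```text
green 355 371
red 374 392
black 360 362
```

View pics/c6.png

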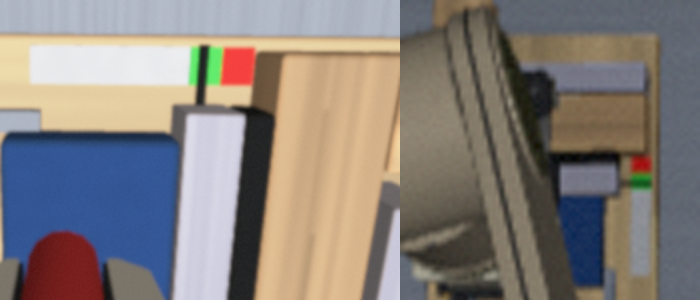

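The pointer is inside the green, at column 361 with green from 354 to 372, or about 64.5 mm. A tiny nudge brings it to the centre, and then I hold it there.

Emit:
drive_tool --plan '[[[0,0.04,0],[0,0,0],15],[[0,0,0],[0,0,0],15],[[0,0,0],[0,0,0],15],[[0,0,0],[0,0,0],15],[[0,0,0],[0,0,0],15],[[0,0,0],[0,0,0],15],[[0,0,0],[0,0,0],15],[[0,0,0],[0,0,0],15],[[0,0,0],[0,0,0],15]]'

```text
clock: 18.95
position: [0.5304, 0.2044, 0.0703]
orientation: [-179.7, 0.1, 90.0]
contact_force: [-14.4, -4.3, 11.7]
width: 0.0256
```

Run:
```python
from h import *
a,d,K,T=grab('wrist')
H,S,V=cv2.split(cv2.cvtColor(a,cv2.COLOR_BGR2HSV)); r=slice(118,142)
g=(H[r]>50)&(H[r]<75)&(S[r]>120); k=V[r]<40
for n,m in(('green',g),('black',k)):
    c=np.where(m[:,330:440].sum(0)>6)[0]+330; print(n,c.min(),c.max())
s=monitor.read_state();print(s['clock'],s['position'],s['contact_force'],s['width'])
b,d,K,T=grab('top'); C=cloud(d,K,T); q=C[185:275,305:405].reshape(-1,3); q=q[q[:,2]>.055]
cl=q[q[:,0]<.54]; print('orange',len(cl),cl.mean(0),'blue',q[q[:,0]>.54].mean(0))
ok=10*0
if g.any() and np.linalg.norm(s['contact_force'])>8: order.close_job(); print('handed in')
```

```text
green 353 370
black 360 362
19.0 [0.53034104 0.2044404  0.07029885] [-13.3107001   -4.12512586  10.42176182] 0.02544675518720749
orange 188 [ 0.47172383 -0.19191909  0.27181431] blue [ 0.60223917 -0.26636701  0.06557133]
the job is handed in; nothing more can be done
handed in
```

The job is handed in at 19 s of the 61 s limit. The orange jar is on the pink board, and the arm is still gripping the red handle with the pointer in the green.

- **Jar:** I gripped it across its sides, lifted it straight out and lowered it until it touched the near half of the board. Then I eased off and opened the fingers. Pictures after release showed it upright and clear of the blue jar, at about (0.492, -0.233) m.
- **Handle:** I gripped it with one finger behind it and pushed it along the jig's +x direction.
- **Pointer:** In the last wrist picture it was at column 361, with green from 353 to 370. That is about 65 mm of travel by image, and about 66 mm by arm pose. The push was about 13–14 N, which matches the 14 N spring figure. There was also an unexplained upward force of about 10–12 N on the gripper.
- **Blue jar:** At the end it measured (0.602, -0.266) m against (0.599, -0.262) m at the start. The two readings were taken differently and agree within measurement error.
- **Failed check:** My last top-view measurement of the orange jar was no good. It returned a height of 0.27 m, so it probably caught the arm in the view. The jar's final position rests on the pictures taken after release, and the arm did not go near it afterwards.

I did not measure the other bystanders at the end. No unexpected contact forces showed while the arm moved between the jig and the board.

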